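# Clamp a freshly glued slip pad in the swing-arm padding press

## Task

The edge of the cream-coloured block of due slips has just been glued and it has to set under pressure. Lay the block flat on the white bed of the green padding press, lengthwise and flush against both aluminium fences, then swing the press arm clockwise over it as far as it goes and turn the black knob clockwise until it clicks past its detent and stays locked, and let go. Do not shift the reader cards, the glue stick or the tape, or knock the glue stick over.

Things in the scene. Friction and masses are not known exactly. Their poses are not given: they have to be found in the camera images.
- slip_block: Loose block of due slips, cream paper, 66 (its x) x 90 (its y) x 24 mm, 0.09 kg, flat on the desk; origin at the centre of its underside, z up. Grip it from above across its 66 mm width, at mid-length. Half a turn about z makes no difference.
- press: Padding press screwed to the desk. Origin on the desk, right under the centre of the block's home; z up, x toward the column at its back, y to its left. Home: block's 90 mm length along press x, centre at x = y = 0, underside 15 mm up on the white bed. Green base: x -63 to 117, y -72 to 64 mm; it and the bed (x to -58, y to 52 mm) are open to the front (-x) and left (+y).
- back_fence (a point): Foot of the back fence: the middle of the lower edge of its face, on the bed (15 mm up), at press x = 45.5, y = 0 mm. Axes as the press; the fence is aluminium, 15 mm high above the bed, 6 mm thick, y -33 to 37 mm.
- right_fence (a point): Foot of the right fence on the bed (15 mm up), at press x = 0, y = -33.5 mm, axes as the press. The fence is two aluminium lugs 15 mm high, faces at y = -33.5 mm, x from -45 to -27 and 27.5 to 45.5 mm; the 54 mm cut-out between them leaves room for a finger. Their feet reach back to y = -51 mm, 3 mm high.
- column (a point): Axis of the upright column on which the arm turns, 75 mm above the desk, at press x = 85, y = 0 mm. The arm's sleeve on it is 38 mm in diameter, its top 91 mm above the desk.
- press_swing (a joint): Swing of the press arm about the column (rad). 0: at its stop, head centred over the home block; it grows anticlockwise seen from above as the arm swings out to the right and back, to 2.0. Starts at 1.55 to 1.9. Friction keeps it where it is left; 1 to 2 N at the head moves it. The arm is a green bar 24 mm wide, 66 to 84 mm above the desk.
- press_head (a point): Centre of the round green head at the arm's end, 75 mm above the desk, 85 mm from the column axis; x axis along the arm toward the column. The head is 44 mm in diameter, 62 to 88 mm above the desk, pressure pad below it, knob on top. Push its side to swing the arm.
- press_knob (a joint): Turn of the black knob on the head (rad), growing clockwise seen from above; starts at 0 to 0.2, end stop at 1.45. It screws the pad down; from about 0.7 a lobe on it lifts a spring plunger, resistance about 0.15 Nm; past about 1.05 it snaps on to 1.35 or more, where the detent holds it. Let go earlier, it springs part of the way back.
- knob_grip (a point): Grip point on the knob's axis, 111 mm above the desk; x axis along its bar grip, 50 mm long, 14 mm thick, 98 to 123 mm above the desk: pinch it across the 14 mm. Arm at 0: the bar points 0.7 rad anticlockwise of press x at knob 0, 0.7 clockwise at 1.4. Under the bar a 44 mm disc, top at 98 mm; on the arm a plunger housing, also 98 mm high, 32 to 48 mm from the axis.
- press_pad: Round pad under the head, steel with a rubber face, 48 mm in diameter. Its face is 47 mm above the desk at knob 0 (8 mm over the home block); the knob drives it down 8 mm per rad, so that in the end its spring presses the block with about 5 N. Origin on its axis, 47 mm below its face.
- reader_cards: Bystander, loose: white block of blank reader cards, 54 x 86 x 18 mm; origin at the centre of its underside.
- glue_stick: Bystander, loose: glue stick standing upright, yellow with a red cap, 27 mm in diameter, 91 mm high; origin at the centre of its underside.
- tape: Bystander, loose: roll of brown packing tape lying flat, 96 mm in diameter, 48 mm high; origin at the centre of its underside.
Things that resemble listed ones, but are neither listed nor needed, are in the scene too. Leave any purple or red look-alike of the slip_block alone.

How it is judged:
On the way, in this order (a step that is already met when the one before it is completed fails the run):
1. the slip block lies flat on the press bed, home against both fences, while the arm is still swung out (x of slip_block in the frame of press between -0.004 and 0.004 m and y of slip_block in the frame of press between -0.004 and 0.004 m and z of slip_block in the frame of press below 0.019 m and angle between the y axis of slip_block and the x axis of press, either way round below 0.07 rad and angle between slip_block's own z axis and vertical below 0.1 rad and value of joint press_swing above 1 rad), for 0.2 s.
2. the press arm is swung in to its stop over the block, the knob not yet past its detent (value of joint press_swing below 0.06 rad and value of joint press_knob below 0.9 rad), for 0.1 s.
At the end, for the whole second after the job is handed in: The slip block lies flat on the bed at rest, within 4 mm of home against both fences (along press x and y) and square within 0.07 rad, the arm is at its stop (within 0.06 rad), the knob is locked past its detent (above 1.25 rad, still), and the pad presses on the block with more than 2.5 N (x of slip_block in the frame of press between -0.004 and 0.004 m and y of slip_block in the frame of press between -0.004 and 0.004 m and z of slip_block in the frame of press below 0.019 m and angle between the y axis of slip_block and the x axis of press, either way round below 0.07 rad and angle between slip_block's own z axis and vertical below 0.1 rad and value of joint press_swing below 0.06 rad and value of joint press_knob above 1.25 rad and contact force between press_pad and slip_block above 2.5 N and linear speed of slip_block below 0.01 m/s and velocity of joint press_knob below 0.1 rad/s); the robot touches nothing.
It fails at once if reader cards shifted by more than 25 mm (distance of reader_cards from where it was at the start of the episode above 0.025 m).
It fails at once if glue stick shifted by more than 25 mm (distance of glue_stick from where it was at the start of the episode above 0.025 m).
It fails at once if tape shifted by more than 25 mm (distance of tape from where it was at the start of the episode above 0.025 m).
It fails at once if glue stick knocked over (angle between glue_stick's own z axis and vertical above 0.5 rad).
It also fails if it takes over 72 s, if anything falls off the work surface, if the arm or the gripper's body presses on something with over 40 N, if the wrist force passes 120 N, or if a joint passes its speed limit or range.

## Robot

A 7-joint arm with a two-finger parallel gripper is mounted at the origin on a cart in front of the work surface, level with it; the furniture and walls round the work are solid. World frame = base frame: x ahead of the robot, y to its left, z up, the work surface at z = 0. Lengths are in m, angles in rad, forces in N, time in s.
With the tool pointing down it reaches from about 0.35 to 0.9 m from the base axis. Payload 8.1 kg.
Tool frame: the origin (TCP) lies at the very end of the fingers, on their centre line; the grasp point (between the pads) lies arm.hold_point_z behind it (arm.hold_point_z is the distance from the TCP to the grasp point, in m); z points along the fingers, y is the line along which they close (so a half turn about z gives the same grasp; the last joint's range is limited). The gripper opens to 92 mm and grips with 3 to 60 N. Pads are 19 mm wide; open, the fingers measure 130 mm over their backs; the gripper's body (75 mm by 190 mm) begins 47 mm behind the grasp point.
Start: joints at [1.158, 0.434, 0.025, 1.573, -0.012, 1.134, -0.075], TCP at [0.191, -0.595, 0.227] pointing down, gripper open.
Joint ranges: [-2.62, 2.62], [-0.44, 2.09], [-1.27, 1.32], [0.08, 2.57], [-1.32, 4.46], [0.12, 2], [-2.74, 2.74]. Speed limits (rad/s): [2.22, 2.22, 3.01, 3.01, 3.14, 3.14, 3.14].

## Interface

Orientations are given as a rotation vector (axis times angle).
In Python, from cell import arm, vision, job, cut_out gives the robot as it stands. The module is installed in compiled form; this text tells all that it offers.
- The arm moves only by the tool play_rows, never from a script. Its argument "increments" is text: rows parted by semicolons, each of 5 numbers parted by spaces: the shift along the tool's x, y, z in cm, then the turn about the tool's z in degrees, then the opening, from -1 (shut) to 1 (fully open), so that 0 is half open. A call has 1 to 5 rows; each row shifts and turns the commanded pose from where the row before left it, along the tool's axes as they then stand; what a row does not reach is not made up. A row lasts 1/12 s, in which the tool goes at most 41.7 mm and 7.16 degrees, less where a joint would pass 70% of its speed; a pose out of reach is approached as far as the arm can. A call is refused whole if a number of a shift passes 4.17 or a number of a turn 7.16, either way. A call with a gripper value outside its range is refused whole. The fingers move at their own pace and stop on an object; "grip_force" is the grip in N (left out, the last holds). Time passes only in rows, so rows that do not move let the fingers close. It gives the time, the measured TCP pose, the force, the opening and the grip force at its end, in the units of the state.
- arm.observe(): the state, without advancing time (a new reading comes with each control period).
- vision.get_image(name): name is "side" or "top" or "wrist"; returns a dict with "frame" (420x560x3 uint8, red, green, blue), "z_map" (420x560 float32, m along the optical axis (not along the pixel's ray), 0 where there is no reading), "mtx" (3x3 intrinsics, pixels), "cam_to_world" (4x4, takes a point from camera to world coordinates). Camera axes: x right, y up, looking along -z (the intrinsics and any distortion apply to the point x, -y, -z); pixel columns grow to the right and rows downward; lengths in m; the calibration is good to about 2 mm. A picture is of the moment at which its call begins.
- job.sign_off(): hands the job in; it is judged then, once.
Trained networks look in a picture, given as the dict that the camera call returned (one of the last four; its "shot" number tells which), for a name from the list of things; names that differ only in an ending like _2 or _b are one class to them, and where a whole thing is asked for, a point or a joint stands for the part that bears it (a point fixed in the world has none). Each returns a list of dicts, best first, with "confidence" (0 to 1); they miss things now and then, are a little off and sometimes report something else, mostly with a low value. They report only what shows in the picture. A call takes as long as a camera call. They do not tell look-alikes from the thing itself.
- cut_out(query, picture): "mask" (420x560 bool, what is visible of it) and "point" ([row, column] in pixels, amid what is visible of it).
The state is a dict: "clock": time; "joints": joint angles; "dq": joint speeds; "joint_efforts": joint torques, N m; "position": TCP position; "ee_rot": TCP orientation; "force": force on the tool from outside, world axes, zero at the start; "ft_torque": the same for the moment, N m; "width": opening from 0.0 (shut) to 1.0 (fully open); "gripper_force": force on a finger pad.
Only numpy, scipy, OpenCV 4.12 (cv2) and the standard library are available. Lean on these libraries where they do the work, as an engineer would, in place of code of your own. Each camera call takes 0.05 s, during which the arm holds its last target. There are 200 camera calls.

## Working session

There is one attempt and no reset: what is moved stays moved. The work goes in short steps, Python scripts to look and compute and a tool call to move; the robot and the scene stay as the last step left them, time stands still between calls to the robot, and variables do not carry over. Pictures are saved under pics/ and viewed, at most 10 in all, crops included, and the job is handed in when it is done.

Besides the shell and the picture viewer there is one more tool, called after ">>>" by a JSON object that holds its "name" and its "arguments". play_rows: Moves the arm, as the interface text tells. Its arguments: {"type":"object","properties":{"increments":{"type":"string"},"grip_force":{"type":"number"}},"required":["increments"]}

```bash
mkdir -p pics; cat > h.py <<'E'
import numpy as np, cv2
from cell import arm, vision, job, cut_out
def cloud(p):
    z=p["z_map"]; K=p["mtx"]; v,u=np.indices(z.shape)
    c=np.stack([(u-K[0,2])*z/K[0,0], -(v-K[1,2])*z/K[1,1], -z, np.ones_like(z)],-1)
    w=(c@np.array(p["cam_to_world"]).T)[...,:3]; w[z==0]=np.nan
    return w
def save(p,name,crop=None,s=1):
    f=p["frame"]
    if crop: f=f[crop[0]:crop[1],crop[2]:crop[3]]
    cv2.imwrite("pics/"+name,cv2.resize(f[...,::-1],None,fx=s,fy=s,interpolation=cv2.INTER_CUBIC))
E
python3 - <<'E'
from h import *
s=arm.observe(); print(s["clock"],s["position"],s["ee_rot"],s["width"],arm.hold_point_z)
for n in ["top","side"]:
    p=vision.get_image(n); save(p,n+"0.png"); w=cloud(p)
    print(n,p["mtx"].tolist(),np.round(p["cam_to_world"],3).tolist())
    for q in ["slip_block","press","press_head","press_knob","reader_cards","glue_stick","tape","press_swing","knob_grip"]:
        for d in cut_out(q,p)[:4]:
            m=d["mask"]; x=w[m]; print(q,round(d["confidence"],2),np.round(d["point"]),m.sum(),np.round(np.nanmedian(x,0),3),np.round(np.nanmin(x,0),3),np.round(np.nanmax(x,0),3),np.median(p["frame"][m],0))
E
```

```text
0.0 [ 0.1903077  -0.59477245  0.22593678] [-3.10244525e+00 -4.84336799e-01  6.51154189e-04] 1.001104313168825 0.0188
top [[471.015840729357, 0.0, 277.75825099636916], [0.0, 471.015840729357, 200.1774107748011], [0.0, 0.0, 1.0]] [[0.0, 0.991, -0.133, 0.377], [-1.0, -0.002, -0.021, 0.352], [-0.021, 0.133, 0.991, 1.374], [0.0, 0.0, 0.0, 1.0]]
slip_block 0.96 [199. 294.] 675 [0.558 0.333 0.025] [0.518 0.287 0.014] [0.597 0.379 0.033] [247. 244. 226.]
slip_block 0.87 [273. 173.] 752 [0.347 0.681 0.025] [ 0.297  0.636 -0.004] [0.401 0.728 0.032] [227.  51.  49.]
slip_block 0.53 [186. 408.] 593 [0.593 0.008 0.09 ] [ 0.569 -0.071 -0.003] [0.627 0.081 0.131] [65. 85. 73.]
press 0.78 [207. 391.] 3344 [0.539 0.051 0.016] [ 0.435 -0.356 -0.906] [0.825 0.129 0.131] [158. 152. 140.]
press 0.71 [200. 294.] 729 [0.558 0.333 0.025] [ 0.518  0.284 -0.001] [0.6   0.382 0.033] [247. 244. 226.]
press_head 0.76 [188. 414.] 582 [0.593 0.009 0.09 ] [ 0.569 -0.071 -0.003] [0.627 0.081 0.131] [65.  82.5 73. ]
press_knob 0.47 [178. 422.] 205 [ 0.602 -0.019  0.117] [ 0.581 -0.353 -0.906] [ 0.825 -0.001  0.131] 
[... 2334 characters left out ...]
[0.724 0.128 0.125] [143. 165. 140.]
press_knob 0.2 [226. 270.] 416 [0.565 0.35  0.025] [0.49  0.288 0.   ] [0.595 0.624 0.145] [254. 251. 240.]
reader_cards 0.85 [231. 335.] 517 [0.415 0.337 0.019] [ 0.385  0.27  -0.001] [0.446 0.364 0.022] [251. 250. 249.]
glue_stick 0.63 [243. 286.] 522 [0.504 0.467 0.049] [ 0.492  0.252 -0.001] [0.534 0.473 0.093] [215. 173.  79.]
tape 0.76 [199. 235.] 619 [0.702 0.227 0.039] [0.619 0.165 0.006] [0.751 0.394 0.084] [178. 139.  96.]
press_swing 0.73 [161. 283.] 311 [ 0.591 -0.002  0.089] [ 0.569 -0.519 -0.094] [0.719 0.084 0.124] [63. 95. 75.]
knob_grip 0.57 [152. 284.] 117 [ 0.601 -0.012  0.11 ] [ 0.581 -0.032  0.093] [ 0.622 -0.001  0.125] [34. 35. 37.]
```

```bash
python3 - <<'E'
import cv2
f=cv2.imread("pics/top0.png"); cv2.imwrite("pics/top0x.png",cv2.resize(f[110:300,140:480],None,fx=2.3,fy=2.3,interpolation=cv2.INTER_CUBIC))
E
```

```text
(no output)
```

View pics/top0x.png

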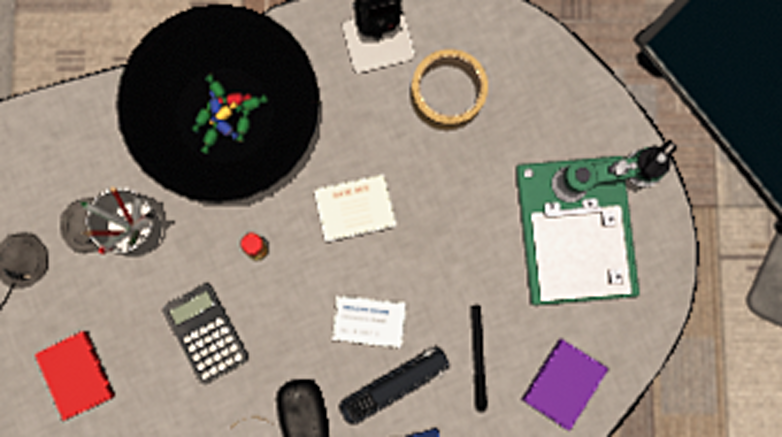

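View pics/side0.png

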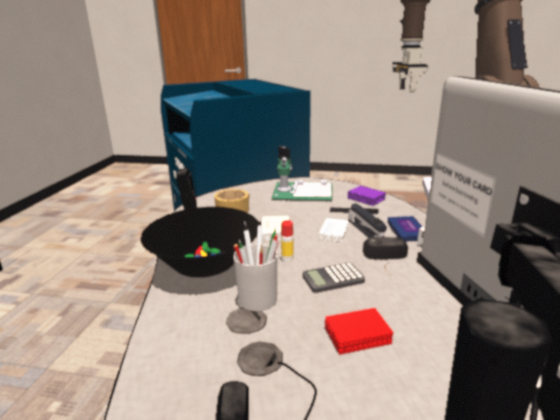

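Cream candidates at (row,col): cream block (199,294), white reader cards (251,302), red (273,173) and purple (~(276,386)) look-alikes. I choose the cream one with the orange print at (199,294). The press is at ~(207,391), its arm swung out with the knob at (178,422). The tape, glue stick and bowl lie clear of the path.

```bash
cat >> h.py <<'E'
from scipy.spatial.transform import Rotation as R
def goto(target=None,yaw=None,s=None):
    """print tool-frame shift (cm) and turn (deg) to reach TCP target with tool-y axis at world angle yaw (mod pi)"""
    s=s or arm.observe(); M=R.from_rotvec(s["ee_rot"]).as_matrix(); p=np.array(s["position"])
    y=M[:,1]; a=np.arctan2(y[1],y[0])
    print("clk",round(s["clock"],2),"pos",np.round(p,4),"yaw_y",round(np.degrees(a),2),"zax",np.round(M[:,2],3),"j",np.round(s["joints"],2),"F",np.round(s["force"],1),"w",round(s["width"],3),"gf",np.round(s["gripper_force"],1))
    if target is not None: print("shift cm",np.round(M.T@(np.array(target)-p)*100,2))
    if yaw is not None:
        d=(a-yaw+np.pi/2)%np.pi-np.pi/2; print("turn deg (+cw)",round(np.degrees(d),2),"or",round(np.degrees(d-np.sign(d)*np.pi),1))
def rect(w,mask):
    q=w[mask]; q=q[~np.isnan(q[:,0])]
    r=cv2.minAreaRect((q[:,:2]*1000).astype(np.float32)); return r
def pressfit(p):
    from scipy.optimize import minimize
    w=cloud(p); f=cv2.cvtColor(p["frame"],cv2.COLOR_RGB2HSV)
    reg=(w[...,0]>.38)&(w[...,0]<.75)&(w[...,1]>-.15)&(w[...,1]<.2)
    g=reg&(f[...,0]>60)&(f[...,0]<90)&(f[...,1]>90)&(w[...,2]<.03)&(w[...,2]>.0)
    bed=reg&(w[...,2]>.008)&(w[...,2]<.022)&(f[...,1]<50)
    return w,g,bed
E
python3 - <<'E'
from h import *
p=vision.get_image("top"); w,g,bed=pressfit(p)
save(p,"crop_slip.png",(170,230,255,335),8)
print("base",rect(w,g|bed),g.sum(),"bed",rect(w,bed),bed.sum(),np.nanmedian(w[bed][:,2]),np.nanmedian(w[g][:,2]))
d=cut_out("slip_block",p)[0]; m=d["mask"]; m=m&(w[...,2]>.018); print("slip",rect(w,m),np.nanmedian(w[m],0))
d=cut_out("press_knob",p)[0]; 
reg=(w[...,0]>.5)&(w[...,0]<.75)&(w[...,1]>-.15)&(w[...,1]<.12)
k=reg&(w[...,2]>.105); print("knobtop",rect(w,k),w[k].mean(0).round(4),k.sum())
a=reg&(w[...,2]>.07)&(w[...,2]<.1); print("arm",rect(w,a),a.sum())
c=a&(w[...,1]>.04); print("col",rect(w,c),c.sum(),w[c].mean(0), )
# cabinet
r=(w[...,2]>.15)&(w[...,0]>.3); 
print("tall", r.sum(), np.nanmin(w[r],0) if r.any() else 0, np.nanmax(w[r],0) if r.any() else 0)
r=(w[...,2]<-.05)|((w[...,1]<-.1)); print([ (v,u,np.round(w[v,u],2).tolist()) for v,u in [(140,460),(150,430),(180,460),(110,470),(100,540),(200,540),(120,300),(115,305)]])
goto((.45,.05,.25),0)
E
```

```text
base ((537.8074951171875, 37.396202087402344), (261.5618896484375, 362.4890441894531), 79.70610046386719) 776 bed ((537.8074951171875, 37.396202087402344), (261.5618896484375, 362.4890441894531), 79.70610046386719) 1684 0.015236660652387157 0.013569241290106615
slip ((349.41741943359375, 683.959228515625), (90.37860870361328, 66.85843658447266), 25.038986206054688) [0.34971719 0.68294466 0.02442552]
knobtop ((601.0349731445312, -13.809577941894531), (27.420812606811523, 57.068153381347656), 38.029327392578125) [ 0.6013 -0.0185  0.12  ] 127
arm ((595.634033203125, 21.098159790039062), (40.537776947021484, 123.88502502441406), 8.243147850036621) 391
col ((587.2794189453125, 61.74383544921875), (40.778419494628906, 37.03544235229492), 81.4673843383789) 182 [0.5874784  0.06259009 0.08716624]
tall 1960 [ 0.3000146  -0.3890861   0.15006906] [1.08796585 1.09210422 0.23380683]
[(140, 460, [0.89, -0.37, -0.55]), (150, 430, [0.93, -0.35, -0.9]), (180, 460, [0.76, -0.45, -0.81]), (110, 470, [0.94, -0.32, -0.32]), (100, 540, [0.85, -0.39, 0.03]), (200, 540, [0.61, -0.57, -0.36]), (120, 300, [0.78, 0.32, 0.09]), (115, 305, [0.78, 0.3, 0.11])]
clk 1.15 pos [ 0.1905 -0.5953  0.2267] yaw_y -72.25 zax [ 0. -0. -1.] j [ 1.16  0.43  0.02  1.57 -0.01  1.13 -0.08] F [-0.9  0.1  1.2] w 0.999 gf 0.0
shift cm [ 44.38 -53.55  -2.33]
turn deg (+cw) -72.25 or 107.7
```

View pics/crop_slip.png

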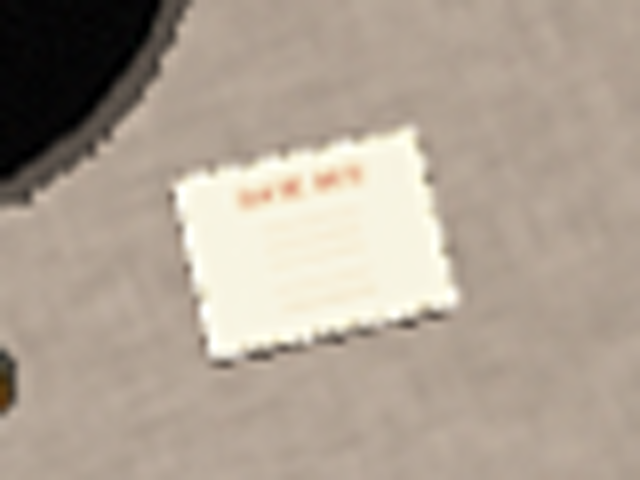

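The crop shows the cream block at full frame, orange header at its top edge, with its long side running roughly along world y (~104°). Choice confirmed. I'll fly over the press for a wrist view.

```bash
cat >> h.py <<'E'
def plan(target,yaw,n,from_=None):
    """rows of tool-axis shifts; yaw deg (not mod); n rows"""
    s=arm.observe(); M=R.from_rotvec(s["ee_rot"]).as_matrix(); p=np.array(s["position"]); a=np.degrees(np.arctan2(M[1,1],M[0,1]))
    if from_ is not None: p=np.array(from_[0]); d=from_[1]-a; M=R.from_euler("z",d,degrees=True).as_matrix()@M; a=from_[1]
    d=(np.array(target)-p)/n*100; t=-(yaw-a)/n; out=[]
    for i in range(n):
        out.append(" ".join("%g"%x for x in np.append(np.round(M.T@d,2),round(t,2))))
        M=R.from_euler("z",-t,degrees=True).as_matrix()@M
    for i in range(0,n,5): print("; ".join(o+" G" for o in out[i:i+5]))
E
python3 -c "
from h import *
plan((.48,.05,.28),7,20)"
```

```text
2.36 -2.63 -0.27 -3.96 G; 2.54 -2.46 -0.27 -3.96 G; 2.7 -2.28 -0.27 -3.96 G; 2.85 -2.09 -0.27 -3.96 G; 2.99 -1.89 -0.27 -3.96 G
3.11 -1.68 -0.27 -3.96 G; 3.22 -1.46 -0.27 -3.96 G; 3.32 -1.23 -0.27 -3.96 G; 3.39 -1 -0.27 -3.96 G; 3.45 -0.76 -0.27 -3.96 G
3.5 -0.52 -0.27 -3.96 G; 3.53 -0.28 -0.27 -3.96 G; 3.54 -0.03 -0.27 -3.96 G; 3.53 0.21 -0.27 -3.96 G; 3.51 0.45 -0.27 -3.96 G
3.47 0.7 -0.27 -3.96 G; 3.41 0.93 -0.27 -3.96 G; 3.34 1.17 -0.27 -3.96 G; 3.25 1.4 -0.27 -3.96 G; 3.15 1.62 -0.27 -3.96 G
```

>>> {"name": "play_rows", "arguments": {"increments": "2.4 -2.6 -0.3 -4 1; 2.5 -2.5 -0.3 -4 1; 2.7 -2.3 -0.3 -4 1; 2.9 -2.1 -0.3 -4 1; 3 -1.9 -0.3 -4 1", "grip_force": 20}}

```text
clock: 1.57
position: [0.2633, -0.4316, 0.242]
ee_rot: [2.971, 1.021, -0.0]
force: [0.2, 0.5, 0.6]
width: 1.004
gripper_force: 0.0
```

>>> {"name": "play_rows", "arguments": {"increments": "3.1 -1.7 -0.3 -4 1; 3.2 -1.5 -0.3 -4 1; 3.3 -1.2 -0.3 -4 1; 3.4 -1 -0.3 -4 1; 3.5 -0.8 -0.3 -4 1"}}

```text
clock: 1.98
position: [0.3343, -0.2694, 0.2572]
ee_rot: [2.748, 1.521, 0.0]
force: [1.0, -0.6, 0.2]
width: 0.996
gripper_force: 0.0
```

>>> {"name": "play_rows", "arguments": {"increments": "3.5 -0.5 -0.3 -4 1; 3.5 -0.3 -0.3 -4 1; 3.5 0 -0.3 -4 1; 3.5 0.2 -0.3 -4 1; 3.5 0.5 -0.3 -4 1"}}

```text
clock: 2.4
position: [0.4055, -0.1085, 0.2722]
ee_rot: [2.442, 1.975, 0.0]
force: [1.0, -0.7, -0.5]
width: 1.002
gripper_force: 0.0
```

>>> {"name": "play_rows", "arguments": {"increments": "3.5 0.7 -0.3 -4 1; 3.4 0.9 -0.3 -4 1; 3.3 1.2 -0.3 -4 1; 3.2 1.4 -0.3 -4 1; 3.2 1.6 -0.3 -4 1"}}

```text
clock: 2.82
position: [0.4762, 0.0533, 0.2871]
ee_rot: [2.063, 2.369, 0.0]
force: [0.7, -0.0, -0.5]
width: 0.997
gripper_force: 0.0
```

```bash
python3 - <<'E'
from h import *
goto()
p=vision.get_image("wrist"); save(p,"wrist1.png"); print(np.round(p["cam_to_world"],3).tolist(),p["mtx"].tolist())
E
```

```text
clk 2.82 pos [0.4762 0.0533 0.2871] yaw_y 7.9 zax [ 0.001 -0.    -1.   ] j [ 0.33  0.21 -0.66  1.78  0.14  1.19 -0.23] F [ 0.7 -0.  -0.5] w 0.997 gf 0.0
[[0.991, -0.132, -0.038, 0.466], [0.137, 0.954, 0.268, 0.124], [0.001, -0.271, 0.963, 0.445], [0.0, 0.0, 0.0, 1.0]] [[292.02863294264927, 0.0, 275.2415212581117], [0.0, 292.02863294264927, 213.1369133930354], [0.0, 0.0, 1.0]]
```

View pics/wrist1.png

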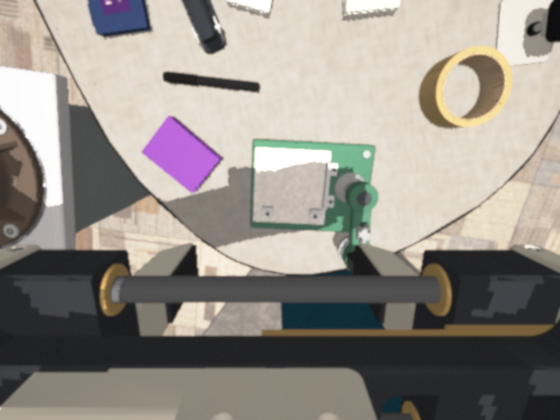

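The wrist view shows the press well (base corners ≈ (col,row) (253,140), (375,146), (250,228)), back fence at col ~332, lugs at row ~213, column at (350,187). I measure the press pose from it.

```bash
python3 - <<'E'
from h import *
p=vision.get_image("wrist"); w=cloud(p); f=cv2.cvtColor(p["frame"],cv2.COLOR_RGB2HSV)
v,u=np.indices(w.shape[:2])
reg=(u>235)&(u<385)&(v>125)&(v<240)
th=np.radians(6.6); o=np.array([.5026,.0525])
def tp(q): 
    d=q[...,:2]-o; c,s=np.cos(th),np.sin(th); return np.stack([d[...,0]*c+d[...,1]*s,-d[...,0]*s+d[...,1]*c],-1)*1000
for it in range(4):
    l=tp(w); z=w[...,2]*1000
    base=reg&(z>7)&(z<20)
    # front edge: per y-bin min x ; left edge: per x-bin max y ; right edge
    fx=[(b,np.nanmin(l[base&(abs(l[...,1]-b)<2)][:,0])) for b in range(-60,60,4)]
    ly=[(b,np.nanmax(l[base&(abs(l[...,0]-b)<2)][:,1])) for b in range(-55,110,4)]
    ry=[(b,np.nanmin(l[base&(abs(l[...,0]-b)<2)][:,1])) for b in range(-55,30,4)]
    def rl(a):
        a=np.array(a); k=np.ones(len(a),bool)
        for _ in range(4): c=np.polyfit(a[k,0],a[k,1],1); r=a[:,1]-np.polyval(c,a[:,0]); k=abs(r)<max(1,2*np.std(r[k]))
        return c,np.std(r[k])
    F,L,Rr=rl(fx),rl(ly),rl(ry)
    print("front",F,"left",L,"right",Rr)
    dth=np.mean([-F[0][0],L[0][0],Rr[0][0]]); dx=F[0][1]+63; dy=((L[0][1]-64)+(Rr[0][1]+72))/2
    c,s=np.cos(th),np.sin(th); o=o+np.array([dx*c-dy*s,dx*s+dy*c])/1000; th+=dth
    print("th",np.degrees(th),"o",o, "bedz",np.nanmedian(z[base]))
l=tp(w)
fe=reg&(z>25)&(z<34); bf=fe&(l[...,0]>35)&(l[...,0]<58)&(abs(l[...,1])<30); print("backfence x",np.nanpercentile(l[bf][:,0],[2,50,98]),bf.sum())
rf=fe&(l[...,1]<-25)&(l[...,0]<40); print("lug y",np.nanpercentile(l[rf][:,1],[2,50,98]),"x",np.nanpercentile(l[rf][:,0],[2,50,98]),rf.sum())
wh=reg&(z>11)&(z<20)&(f[...,1]<45)&(f[...,2]>130); print("bed x,y",np.nanpercentile(l[wh],[1,99],axis=0))
c=reg&(z>82)&(z<100)&(l[...,1]>-20); print("sleeve",rect(l,c), l[c].mean(0))
k=reg&(z>60)&(z<93)&(l[...,1]<-30);print("armx",np.nanpercentile(l[k][:,0],[3,50,97]))
np.save("press.npy",[o[0],o[1],th])
# slip from top
p=vision.get_image("top"); w=cloud(p); d=[d for d in cut_out("slip_block",p) if np.median(p["frame"][d["mask"]],0)[2]>180][0]
m=d["mask"]&(w[...,2]>.018); print("slip",rect(w,m),np.nanmedian(w[m],0)); goto()
E
```

```text
front (array([ 2.67114342e-02, -6.19812397e+01]), np.float64(0.5209677000698442)) left (array([-3.00991448e-02,  6.24633990e+01]), np.float64(0.34360085450633304)) right (array([-3.48175047e-02, -7.15726874e+01]), np.float64(0.4764126212261242))
th 4.850032507005496 o [0.50367576 0.05206613] bedz 14.763690140918829
front (array([-3.95398492e-03, -6.30607449e+01]), np.float64(0.5183184776209494)) left (array([1.41799601e-03, 6.29209372e+01]), np.float64(0.3322713865078292)) right (array([-1.43209442e-03, -7.09423385e+01]), np.float64(0.4761788248722217))
th 4.92527879646362 o [0.50361614 0.05205033] bedz 14.763690140918829
front (array([-2.64182727e-03, -6.29990154e+01]), np.float64(0.5186972756121603)) left (array([-2.13191973e-06,  6.29286336e+01]), np.float64(0.3386919598505424)) right (array([-2.73520048e-03, -7.09307938e+01]), np.float64(0.4765206687357225))
th 4.9234547830040825 o [0.50361721 0.05204934] bedz 14.763690140918829
front (array([-2.67363480e-03, -6.30000252e+01]), np.float64(0.518688066392487)) left (array([2.96681132e-05, 6.29297527e+01]), np.float64(0.3386873528203635)) right (array([-2.70361248e-03, -7.09297356e+01]), np.float64(0.4765123563853054))
th 4.9234488706232895 o [0.50361718 0.05204934] bedz 14.763690140918829
backfence x [44.54928206 47.17661425 50.27647236] 182
lug y [-39.37119678 -35.85802597 -33.82724661] x [-44.84028045 -30.10706013  39.74108631] 91
bed x,y [[-59.18842322 -69.03913596]
 [104.43423304  52.85558733]]
sleeve ((83747.59375, -774.5625), (37339.51953125, 37678.4921875), 2.129044532775879) [ 8.29237397e+01 -5.98974322e-02]
armx [74.95718531 79.27995995 97.2488623 ]
slip ((557.932373046875, 332.9001159667969), (65.53581237792969, 90.06221771240234), 12.17719841003418) [0.55603464 0.33320674 0.02474615]
clk 3.02 pos [0.4758 0.0526 0.2866] yaw_y 7.84 zax [-0.  0. -1.] j [ 0.33  0.21 -0.65  1.78  0.14  1.19 -0.23] F [ 0.3 -1.3 -0.3] w 1.0 gf 0.0
```

```bash
python3 -c "
from h import *
plan((.558,.333,.20),12.2,10)"
```

```text
2.67 1.2 0.87 -0.44 G; 2.66 1.22 0.87 -0.44 G; 2.65 1.24 0.87 -0.44 G; 2.64 1.26 0.87 -0.44 G; 2.63 1.28 0.87 -0.44 G
2.62 1.3 0.87 -0.44 G; 2.61 1.32 0.87 -0.44 G; 2.6 1.34 0.87 -0.44 G; 2.59 1.36 0.87 -0.44 G; 2.58 1.38 0.87 -0.44 G
```

>>> {"name": "play_rows", "arguments": {"increments": "2.7 1.2 0.8 -0.4 1; 2.7 1.2 0.8 -0.4 1; 2.6 1.2 0.8 -0.4 1; 2.6 1.3 0.8 -0.4 1; 2.6 1.3 0.8 -0.4 1"}}

```text
clock: 3.43
position: [0.518, 0.1906, 0.2462]
ee_rot: [2.028, 2.398, -0.002]
force: [0.8, -0.8, 0.7]
width: 0.998
gripper_force: 0.0
```

>>> {"name": "play_rows", "arguments": {"increments": "2.6 1.3 0.9 -0.5 1; 2.6 1.3 0.9 -0.5 1; 2.6 1.3 0.9 -0.5 1; 2.6 1.4 0.9 -0.5 1; 2.6 1.4 0.9 -0.5 1"}}

```text
clock: 3.85
position: [0.5601, 0.3307, 0.2009]
ee_rot: [1.975, 2.442, -0.002]
force: [0.4, 0.1, 0.4]
width: 1.005
gripper_force: 0.0
```

```bash
python3 - <<'E'
from h import *
p=vision.get_image("wrist"); w=cloud(p); save(p,"wrist2.png")
for d in cut_out("slip_block",p):
    m=d["mask"]&(w[...,2]>.018)&(w[...,2]<.032); print(round(d["confidence"],2),d["point"],m.sum(),rect(w,m) if m.sum()>9 else 0,np.median(p["frame"][d["mask"]],0))
goto((.558,.333,.004),np.radians(12.2))
E
```

```text
0.77 [193.3, 271.1] 4270 ((557.5083618164062, 330.41497802734375), (66.84725189208984, 90.7383804321289), 12.7005615234375) [229. 220. 193.]
clk 3.95 pos [0.5584 0.3343 0.1995] yaw_y 12.37 zax [-0.003  0.    -1.   ] j [-0.21  0.59 -0.65  1.5   0.37  1.19 -0.71] F [0.1 0.3 0.1] w 1.002 gf 0.0
shift cm [-0.13 -0.02 19.55]
turn deg (+cw) 0.17 or -179.8
```

>>> {"name": "play_rows", "arguments": {"increments": "-0.3 -0.1 4 -0.2 1; 0 0 4 0 1; 0 0 4 0 1; 0 0 3 0 1; 0 0 2 0 1"}}

```text
clock: 4.37
position: [0.5581, 0.3243, 0.0281]
ee_rot: [1.971, 2.446, -0.008]
force: [-0.5, 0.0, -0.3]
width: 0.999
gripper_force: 0.0
```

```bash
python3 -c "
from h import *
goto((.5575,.331,.004),np.radians(12.6))"
```

```text
clk 4.37 pos [0.5581 0.3243 0.0281] yaw_y 12.27 zax [-0.003 -0.004 -1.   ] j [-0.25  0.75 -0.57  1.67  0.5   0.88 -0.81] F [-0.5  0.  -0.3] w 0.999 gf 0.0
shift cm [0.67 0.09 2.41]
turn deg (+cw) -0.33 or 179.7
```

>>> {"name": "play_rows", "arguments": {"increments": "0 0 0.8 0 1; 0 0 0 0 1; 0 0 0 0 1"}}

```text
clock: 4.62
position: [0.5595, 0.3279, 0.0247]
ee_rot: [1.969, 2.447, 0.001]
force: [-0.1, 0.1, 1.3]
width: 1.001
gripper_force: 0.0
```

```bash
python3 -c "
from h import *
goto((.5575,.331,.004),np.radians(12.6))"
```

```text
clk 4.62 pos [0.5595 0.3279 0.0247] yaw_y 12.36 zax [ 0.001 -0.    -1.   ] j [-0.25  0.76 -0.57  1.66  0.5   0.87 -0.81] F [-0.1  0.1  1.3] w 1.001 gf 0.0
shift cm [ 0.35 -0.13  2.07]
turn deg (+cw) -0.24 or 179.8
```

>>> {"name": "play_rows", "arguments": {"increments": "0.4 -0.1 0.5 -0.2 1; 0 0 1 0 1; 0 0 0.5 0 1; 0 0 0 0 1; 0 0 0 0 1"}}

```text
clock: 5.03
position: [0.5567, 0.3324, 0.0036]
ee_rot: [-1.963, -2.453, 0.0]
force: [0.1, 0.0, -0.6]
width: 1.0
gripper_force: 0.0
```

>>> {"name": "play_rows", "arguments": {"increments": "0 0 0 0 -1; 0 0 0 0 -1; 0 0 0 0 -1; 0 0 0 0 -1; 0 0 0 0 -1", "grip_force": 20}}

```text
clock: 5.45
position: [0.5569, 0.3324, 0.0038]
ee_rot: [1.963, 2.452, 0.0]
force: [0.3, -0.3, 0.3]
width: 0.717
gripper_force: 20.0
```

>>> {"name": "play_rows", "arguments": {"increments": "0 0 0 0 -1; 0 0 0 0 -1"}}

```text
clock: 5.62
position: [0.5569, 0.3325, 0.0038]
ee_rot: [1.963, 2.453, 0.0]
force: [-1.0, -0.6, 2.0]
width: 0.714
gripper_force: 20.0
```

```bash
python3 -c "
from h import *
goto((.5575,.331,.004),np.radians(12.6))"
```

```text
clk 5.62 pos [0.5569 0.3325 0.0038] yaw_y 12.64 zax [ 0.  0. -1.] j [-0.27  0.78 -0.55  1.67  0.52  0.84 -0.83] F [-1.  -0.6  2. ] w 0.714 gf 20.0
shift cm [-0.16  0.03 -0.02]
turn deg (+cw) 0.04 or -180.0
```

```bash
cat >> h.py <<'E'
PO=np.array([.503,.052]); PT=np.radians(4.92)
def P2W(x,y,z): c,s=np.cos(PT),np.sin(PT); return (PO[0]+(x*c-y*s)/1000,PO[1]+(x*s+y*c)/1000,z)
def W2P(p): d=(np.array(p)[:2]-PO)*1000; c,s=np.cos(PT),np.sin(PT); return np.array([d[0]*c+d[1]*s,-d[0]*s+d[1]*c])
E
python3 -c "
from h import *
plan(P2W(-6,6,.115),-85.1,15,((.5569,.3325,.115),12.6))"
```

```text
-1.7 -0.79 -0 6.51 G; -1.78 -0.59 -0 6.51 G; -1.84 -0.39 -0 6.51 G; -1.87 -0.18 -0 6.51 G; -1.88 0.04 -0 6.51 G
-1.86 0.25 -0 6.51 G; -1.82 0.46 0 6.51 G; -1.76 0.66 0 6.51 G; -1.67 0.86 0 6.51 G; -1.56 1.04 0 6.51 G
-1.43 1.21 0 6.51 G; -1.29 1.37 0 6.51 G; -1.13 1.5 0 6.51 G; -0.95 1.62 0 6.51 G; -0.76 1.72 0 6.51 G
```

>>> {"name": "play_rows", "arguments": {"increments": "0 0 -1 0 -1; 0 0 -2.2 0 -1; 0 0 -3 0 -1; 0 0 -3 0 -1; 0 0 -2 0 -1"}}

```text
clock: 6.03
position: [0.5574, 0.3335, 0.1193]
ee_rot: [1.963, 2.453, 0.005]
force: [0.6, -0.9, -0.9]
width: 0.716
gripper_force: 20.0
```

>>> {"name": "play_rows", "arguments": {"increments": "-1.7 -0.8 0 6.5 -1; -1.8 -0.6 0 6.5 -1; -1.8 -0.4 0 6.5 -1; -1.9 -0.2 0 6.5 -1; -1.9 0 0 6.5 -1"}}

```text
clock: 6.45
position: [0.5358, 0.2399, 0.1166]
ee_rot: [-2.576, -1.798, -0.002]
force: [-0.4, 0.1, -0.8]
width: 0.718
gripper_force: 20.0
```

>>> {"name": "play_rows", "arguments": {"increments": "-1.9 0.3 0 6.5 -1; -1.8 0.5 0 6.5 -1; -1.8 0.7 0 6.5 -1; -1.7 0.9 0 6.5 -1; -1.6 1 0 6.5 -1"}}

```text
clock: 6.87
position: [0.5166, 0.1465, 0.1165]
ee_rot: [-2.976, -1.005, -0.002]
force: [-0.1, -0.5, -1.0]
width: 0.72
gripper_force: 20.0
```

>>> {"name": "play_rows", "arguments": {"increments": "-1.4 1.2 0 6.5 -1; -1.3 1.4 0 6.5 -1; -1.1 1.5 0 6.5 -1; -0.9 1.6 0 6.5 -1; -0.8 1.7 0 6.5 -1"}}

```text
clock: 7.28
position: [0.4974, 0.0555, 0.1165]
ee_rot: [-3.138, -0.133, -0.002]
force: [-0.3, 0.3, -0.5]
width: 0.714
gripper_force: 20.0
```

>>> {"name": "play_rows", "arguments": {"increments": "0 0 0 0 -1; 0 0 0 0 -1"}}

```text
clock: 7.45
position: [0.4973, 0.0553, 0.1164]
ee_rot: [3.138, 0.14, 0.001]
force: [0.6, 1.3, -0.8]
width: 0.717
gripper_force: 20.0
```

```bash
python3 - <<'E'
from h import *
goto(P2W(-6,6,.024),np.radians(94.92)); print(W2P(arm.observe()["position"]))
p=vision.get_image("wrist"); save(p,"wrist3.png"); w=cloud(p)
for d in cut_out("slip_block",p)[:2]:
    m=d["mask"]; q=w[m]; print(d["confidence"],m.sum(),np.nanpercentile(q,[2,98],axis=0),rect(w,m))
E
```

```text
clk 7.45 pos [0.4973 0.0553 0.1164] yaw_y -84.89 zax [ 0.001 -0.    -1.   ] j [-0.05  0.38 -0.22  1.99  0.12  0.78 -1.81] F [ 0.6  1.3 -0.8] w 0.717 gf 20.0
shift cm [-0.07 -0.23  9.24]
turn deg (+cw) 0.19 or -179.8
[-5.35008519  3.75291293]
0.82 15375 [[0.46640302 0.02344883 0.11812681]
 [0.5425268  0.08740994 0.13868264]] ((460.78448486328125, 51.492576599121094), (162.973388671875, 131.77394104003906), 5.449329376220703)
```

View pics/wrist3.png

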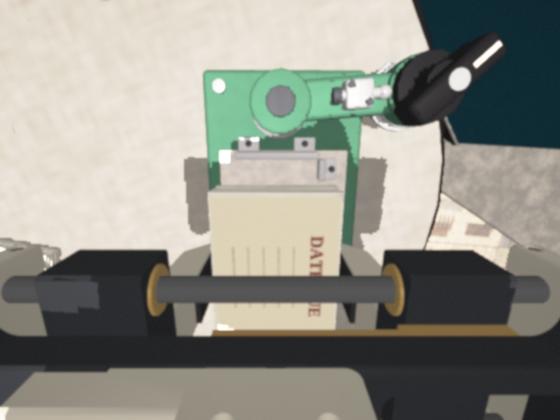

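Block hangs square in the grip (far edge at row 187) with the fences ahead (back fence row ~155, lug (330,168)); descending with a ~6 mm gap to each.

>>> {"name": "play_rows", "arguments": {"increments": "0 -0.2 3 0.2 -1; 0 0 3 0 -1; 0 0 2 0 -1; 0 0 0.8 0 -1; 0 0 0 0 -1"}}

```text
clock: 7.97
position: [0.496, 0.0587, 0.0263]
ee_rot: [-3.138, -0.139, 0.005]
force: [0.1, 0.3, -0.8]
width: 0.718
gripper_force: 20.0
```

>>> {"name": "play_rows", "arguments": {"increments": "0 0 0 0 -1"}}

```text
clock: 8.05
position: [0.4974, 0.0587, 0.0281]
ee_rot: [-3.138, -0.138, 0.0]
force: [0.4, -0.5, -0.7]
width: 0.719
gripper_force: 20.0
```

```bash
python3 -c "
from h import *
goto(P2W(0,0,.020),np.radians(94.92)); print(W2P(arm.observe()['position']))"
```

```text
clk 8.05 pos [0.4974 0.0587 0.0281] yaw_y -84.97 zax [-0.  0. -1.] j [-0.08  0.51 -0.19  2.06  0.17  0.58 -1.87] F [ 0.4 -0.5 -0.7] w 0.719 gf 20.0
shift cm [0.5  0.71 0.81]
turn deg (+cw) 0.11 or -179.9
[-4.98484845  7.12523665]
```

>>> {"name": "play_rows", "arguments": {"increments": "0 0 0.4 0 -1; 0 0 0.4 0 -1; 0.2 0.3 0 0 -1; 0 0 0 0 -1; 0 0 0 0 -1"}}

```text
clock: 8.47
position: [0.4998, 0.0547, 0.0201]
ee_rot: [3.139, 0.135, 0.001]
force: [0.1, 0.0, -0.4]
width: 0.714
gripper_force: 20.0
```

>>> {"name": "play_rows", "arguments": {"increments": "0.1 0 0 0 -1; 0.1 0 0 0 -1; 0 0 0 0 -1"}}

```text
clock: 8.72
position: [0.5017, 0.0553, 0.0199]
ee_rot: [-3.139, -0.135, -0.001]
force: [-0.7, 0.3, -1.6]
width: 0.716
gripper_force: 20.0
```

>>> {"name": "play_rows", "arguments": {"increments": "0.1 0 0 0 -1; 0 0 0 0 -1"}}

```text
clock: 8.88
position: [0.5025, 0.0554, 0.0198]
ee_rot: [-3.139, -0.136, -0.0]
force: [0.5, -0.5, 0.3]
width: 0.714
gripper_force: 20.0
```

```bash
python3 -c "
from h import *
goto(P2W(0,0,.019),np.radians(94.92)); print(W2P(arm.observe()['position']))"
```

```text
clk 8.88 pos [0.5025 0.0554 0.0198] yaw_y -85.05 zax [ 0.  0. -1.] j [-0.08  0.53 -0.19  2.06  0.18  0.57 -1.87] F [ 0.5 -0.5  0.3] w 0.714 gf 20.0
shift cm [0.02 0.34 0.08]
turn deg (+cw) 0.03 or -180.0
[-0.17772817  3.43625654]
```

>>> {"name": "play_rows", "arguments": {"increments": "0.1 0 0 0 -1; 0 0 0 0 -1"}}

```text
clock: 9.05
position: [0.5035, 0.0554, 0.0197]
ee_rot: [3.139, 0.136, 0.0]
force: [-0.2, -0.1, -0.7]
width: 0.719
gripper_force: 20.0
```

>>> {"name": "play_rows", "arguments": {"increments": "0.1 0 0 0 -1; 0 0 0 0 -1"}}

```text
clock: 9.22
position: [0.5037, 0.0554, 0.0196]
ee_rot: [3.138, 0.136, -0.002]
force: [-2.4, -0.1, -0.4]
width: 0.717
gripper_force: 20.0
```

>>> {"name": "play_rows", "arguments": {"increments": "0.1 0 0 0 -1; 0 0 0 0 -1"}}

```text
clock: 9.38
position: [0.5037, 0.0554, 0.0194]
ee_rot: [3.138, 0.136, -0.005]
force: [-4.8, 0.9, 2.5]
width: 0.717
gripper_force: 20.0
```

>>> {"name": "play_rows", "arguments": {"increments": "0 0.2 0 0 -1; 0 0 0 0 -1"}}

```text
clock: 9.55
position: [0.5038, 0.0537, 0.0193]
ee_rot: [3.139, 0.136, -0.005]
force: [-4.7, 1.3, -0.0]
width: 0.716
gripper_force: 20.0
```

>>> {"name": "play_rows", "arguments": {"increments": "0 0.1 0 0 -1; 0 0 0 0 -1"}}

```text
clock: 9.72
position: [0.5039, 0.0529, 0.0193]
ee_rot: [-3.138, -0.137, 0.004]
force: [-4.9, 2.6, -0.6]
width: 0.717
gripper_force: 20.0
```

>>> {"name": "play_rows", "arguments": {"increments": "0 0.1 0 0 -1; 0 0 0 0 -1"}}

```text
clock: 9.88
position: [0.5039, 0.0528, 0.0192]
ee_rot: [-3.137, -0.137, 0.004]
force: [-5.4, 5.5, -1.7]
width: 0.717
gripper_force: 20.0
```

>>> {"name": "play_rows", "arguments": {"increments": "0 0.1 0 0 -1; 0 0 0 0 -1"}}

```text
clock: 10.05
position: [0.5039, 0.0528, 0.0193]
ee_rot: [-3.136, -0.138, 0.004]
force: [-5.8, 7.6, -0.1]
width: 0.717
gripper_force: 20.0
```

>>> {"name": "play_rows", "arguments": {"increments": "0 -0.1 0.1 0 -1; 0 0 0 0 -1; 0 0 0 0 0.75; 0 0 0 0 0.75; 0 0 0 0 0.75"}}

```text
clock: 10.47
position: [0.5064, 0.0515, 0.0189]
ee_rot: [3.139, 0.135, 0.002]
force: [-0.5, 0.2, -0.3]
width: 0.856
gripper_force: 0.0
```

>>> {"name": "play_rows", "arguments": {"increments": "0 0 0 0 0.75; 0 0 -1.5 0 0.75; 0 0 -3 0 0.75; 0 0 -3 0 0.75; 0 0 -3 0 0.75"}}

```text
clock: 10.88
position: [0.5055, 0.0514, 0.1248]
ee_rot: [3.139, 0.135, -0.001]
force: [1.2, 0.0, -0.5]
width: 0.88
gripper_force: 0.0
```

>>> {"name": "play_rows", "arguments": {"increments": "-2 0 -3 0 0.75; -2 0 -2 0 0.75; -2 0 -2 0 0.75; -2 0 0 0 0.75; 0 0 0 0 0.75"}}

```text
clock: 11.3
position: [0.4234, 0.0442, 0.1948]
ee_rot: [3.138, 0.135, 0.001]
force: [-0.1, -0.6, -0.6]
width: 0.879
gripper_force: 0.0
```

```bash
python3 - <<'E'
from h import *
goto(); 
p=vision.get_image("wrist"); save(p,"wrist4.png"); w=cloud(p)
for d in cut_out("slip_block",p)[:2]:
    m=d["mask"]&(w[...,2]>.034)&(w[...,2]<.046); r=rect(w,m); print(d["confidence"],m.sum(),r,W2P(np.array(r[0])/1000),np.nanmedian(w[m],0))
k=(w[...,2]>.107)&(w[...,2]<.135)&(w[...,0]>.55)&(w[...,1]<.03); r=rect(w,k); print("knob",r,k.sum(),W2P(np.array(r[0])/1000))
h=(w[...,2]>.07)&(w[...,2]<.09)&(w[...,0]>.52)&(w[...,1]<.1)
c=(w[...,2]>.085)&(w[...,2]<.096)&(w[...,0]>.55)&(w[...,1]>.035); r=rect(w,c);print("sleeve",r,W2P(np.array(r[0])/1000))
E
```

```text
clk 11.3 pos [0.4234 0.0442 0.1948] yaw_y -85.06 zax [ 0.001 -0.001 -1.   ] j [-0.    0.16 -0.26  2.06  0.05  0.93 -1.77] F [-0.1 -0.6 -0.6] w 0.879 gf 0.0
0.79 5718 ((502.730224609375, 50.85712814331055), (91.04950714111328, 66.14208221435547), 4.920281410217285) [-0.36679945 -1.11552365] [0.5053068  0.05134431 0.03971251]
0.62 0 ((0.0, 0.0), (0.0, 0.0), 0.0) [-505.60642076   -8.66875366] [nan nan nan]
knob ((585.54052734375, -19.148534774780273), (11.702835083007812, 29.693653106689453), 9.418625831604004) 510 [ 76.1343668  -77.96544649]
sleeve ((581.7630615234375, 55.62835693359375), (26.887718200683594, 42.09149932861328), 5.335623741149902) [78.78403764 -3.14010302]
  return np.nanmean(a, axis, out=out, keepdims=keepdims)
```

View pics/wrist4.png

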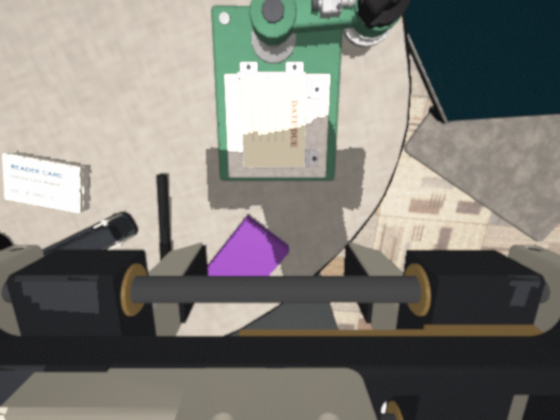

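Block sits square in the corner (pixels ~(275,120)), measured (-0.4,-1.1) mm from home. Next I'll move over the head at the arm's end, with fingers tangential.

```bash
python3 -c "
from h import *
plan((.6025,-.025,.22),10.2,15)"
```

```text
1.13 0.56 -0.17 -6.35 G; 1.06 0.68 -0.17 -6.35 G; 0.98 0.8 -0.17 -6.35 G; 0.89 0.9 -0.17 -6.35 G; 0.78 0.99 -0.17 -6.35 G
0.67 1.07 -0.17 -6.35 G; 0.54 1.14 -0.17 -6.35 G; 0.41 1.19 -0.17 -6.35 G; 0.28 1.23 -0.17 -6.35 G; 0.14 1.26 -0.17 -6.35 G
0 1.26 -0.17 -6.35 G; -0.14 1.26 -0.17 -6.35 G; -0.28 1.23 -0.17 -6.35 G; -0.41 1.2 -0.17 -6.35 G; -0.54 1.14 -0.17 -6.35 G
```

>>> {"name": "play_rows", "arguments": {"increments": "1.1 0.6 -0.2 -6.4 0.75; 1.1 0.7 -0.2 -6.4 0.75; 1 0.8 -0.2 -6.4 0.75; 0.9 0.9 -0.2 -6.4 0.75; 0.8 1 -0.2 -6.4 0.75"}}

```text
clock: 11.82
position: [0.4869, 0.021, 0.2032]
ee_rot: [-2.977, -1.003, 0.001]
force: [-0.7, 0.2, -0.5]
width: 0.88
gripper_force: 0.0
```

>>> {"name": "play_rows", "arguments": {"increments": "0.7 1.1 -0.2 -6.3 0.75; 0.5 1.1 -0.2 -6.3 0.75; 0.4 1.2 -0.2 -6.3 0.75; 0.3 1.2 -0.2 -6.3 0.75; 0.1 1.3 -0.2 -6.3 0.75"}}

```text
clock: 12.23
position: [0.5455, -0.0023, 0.2129]
ee_rot: [-2.593, -1.773, 0.0]
force: [0.3, 0.1, -0.2]
width: 0.874
gripper_force: 0.0
```

>>> {"name": "play_rows", "arguments": {"increments": "0 1.3 -0.2 -6.3 0.75; -0.1 1.3 -0.2 -6.3 0.75; -0.3 1.2 0 -6.3 0.75; -0.4 1.2 0 -6.3 0.75; -0.5 1.1 0 -6.3 0.75"}}

```text
clock: 12.65
position: [0.6044, -0.0255, 0.2167]
ee_rot: [-2.014, -2.41, 0.0]
force: [-0.0, 0.0, 0.5]
width: 0.876
gripper_force: 0.0
```

```bash
python3 - <<'E'
from h import *
p=vision.get_image("wrist"); save(p,"wrist5.png"); w=cloud(p)
goto((.6025,-.025,.22),np.radians(10.2))
n=(abs(w[...,0]-.6)<.06)&(w[...,1]<.0)&(w[...,1]>-.08)
for a,b in [(.112,.13),(.09,.104),(.066,.09)]:
    k=n&(w[...,2]>a)&(w[...,2]<b); print(a,k.sum(),rect(w,k),w[k].mean(0) if k.any() else 0)
c=(abs(w[...,0]-.59)<.06)&(w[...,1]>.035)&(w[...,1]<.1)&(w[...,2]>.085)&(w[...,2]<.096); print("sleeve",rect(w,c),c.sum())
E
```

```text
clk 12.7 pos [ 0.6062 -0.0269  0.2164] yaw_y 10.59 zax [ 0. -0. -1.] j [ 0.28  0.46 -0.48  1.6   0.23  1.13 -0.06] F [ 2.1 -0.3  0.1] w 0.874 gf 0.0
shift cm [ 0.26 -0.33 -0.36]
turn deg (+cw) 0.39 or -179.6
0.112 963 ((601.5115356445312, -24.36336326599121), (20.940519332885742, 49.855979919433594), 38.81278610229492) [ 0.60141773 -0.0230534   0.12182579]
0.09 511 ((599.9340209960938, -21.258895874023438), (38.146507263183594, 42.53868865966797), 27.10303497314453) [ 0.60342201 -0.01941896  0.09821762]
0.066 219 ((598.7982177734375, -13.483348846435547), (41.68939971923828, 32.970314025878906), 16.299232482910156) [ 0.6029858  -0.00712181  0.08370757]
sleeve ((587.3174438476562, 56.64141082763672), (41.537601470947266, 37.11640930175781), 86.46451568603516) 1329
```

View pics/wrist5.png

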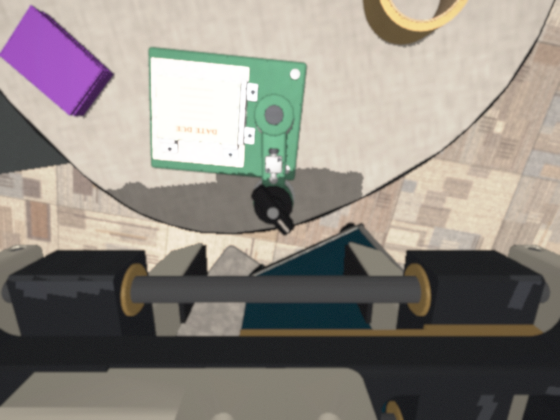

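Wrist view: head/knob at pixels ~(272,203), block still home at (200,110). I centre the fingers about the head and descend.

>>> {"name": "play_rows", "arguments": {"increments": "0.3 -0.4 1 0.8 0.75; 0 0 3 0 0.75; 0 0 3 0 0.75; 0 0 2 0 0.75; 0 0 0 0 0.75"}}

```text
clock: 13.12
position: [0.5959, -0.0231, 0.1227]
ee_rot: [-2.036, -2.385, 0.008]
force: [-0.4, -0.4, -0.2]
width: 0.878
gripper_force: 0.0
```

```bash
python3 -c "
from h import *
goto((.6015,-.0245,.068),np.radians(9.8))"
```

```text
clk 13.12 pos [ 0.5959 -0.0231  0.1227] yaw_y 9.02 zax [-0.008  0.    -1.   ] j [ 0.26  0.54 -0.45  1.73  0.28  0.94 -0.14] F [-0.4 -0.4 -0.2] w 0.878 gf 0.0
shift cm [-0.24  0.58  5.46]
turn deg (+cw) -0.78 or 179.2
```

>>> {"name": "play_rows", "arguments": {"increments": "0 0 0.5 0 0.75; 0 0 0 0 0.75; 0 0 0 0 0.75"}}

```text
clock: 13.37
position: [0.5995, -0.0224, 0.1238]
ee_rot: [2.037, 2.39, 0.002]
force: [0.6, 0.4, 1.3]
width: 0.872
gripper_force: 0.0
```

```bash
python3 -c "
from h import *
goto((.6015,-.0245,.068),np.radians(9.8))"
```

```text
clk 13.37 pos [ 0.5995 -0.0224  0.1238] yaw_y 9.11 zax [ 0.002  0.    -1.   ] j [ 0.26  0.54 -0.45  1.73  0.28  0.94 -0.14] F [0.6 0.4 1.3] w 0.872 gf 0.0
shift cm [-0.24  0.16  5.58]
turn deg (+cw) -0.69 or 179.3
```

>>> {"name": "play_rows", "arguments": {"increments": "-0.2 0.2 1 -0.6 0.75; 0 0 1.5 0 0.75; 0 0 1.5 0 0.75; 0 0 1 0 0.75; 0 0 0.5 0 0.75"}}

```text
clock: 13.78
position: [0.6004, -0.0245, 0.0665]
ee_rot: [-2.024, -2.402, 0.001]
force: [-0.1, -0.4, 0.2]
width: 0.876
gripper_force: 0.0
```

>>> {"name": "play_rows", "arguments": {"increments": "0 0 0 0 0.75; 0 0 0 0 0.75"}}

```text
clock: 13.95
position: [0.6011, -0.0242, 0.068]
ee_rot: [2.024, 2.402, 0.0]
force: [0.6, 0.1, 0.2]
width: 0.872
gripper_force: 0.0
```

```bash
python3 -c "
from h import *
goto((.6015,-.0245,.068),np.radians(9.8))"
```

```text
clk 13.95 pos [ 0.6011 -0.0242  0.068 ] yaw_y 9.76 zax [ 0.  0. -1.] j [ 0.24  0.61 -0.42  1.77  0.32  0.83 -0.16] F [0.6 0.1 0.2] w 0.872 gf 0.0
shift cm [-0.04  0.04 -0.  ]
turn deg (+cw) -0.04 or 180.0
```

>>> {"name": "play_rows", "arguments": {"increments": "0 0 0 0 -1; 0 0 0 0 -1; 0 0 0 0 -1; 0 0 0 0 -1; 0 0 0 0 -1", "grip_force": 6}}

```text
clock: 14.37
position: [0.601, -0.0243, 0.068]
ee_rot: [2.025, 2.402, 0.0]
force: [-0.1, -0.1, -0.2]
width: 0.558
gripper_force: 0.0
```

>>> {"name": "play_rows", "arguments": {"increments": "0 0 0 0 -1; 0 0 0 0 -1; 0 0 0 0 -1"}}

```text
clock: 14.62
position: [0.601, -0.0243, 0.0679]
ee_rot: [2.025, 2.402, 0.0]
force: [-0.6, -0.8, 1.4]
width: 0.455
gripper_force: 6.0
```

>>> {"name": "play_rows", "arguments": {"increments": "0 -0.7 0 4.7 -1; 0 -0.7 0 4.8 -1; 0 -0.7 0 4.7 -1; 0.1 -0.7 0 4.8 -1; 0 0 0 0 -1"}}

```text
clock: 15.03
position: [0.5722, -0.0241, 0.0679]
ee_rot: [-2.397, -2.031, 0.0]
force: [0.8, 1.1, -2.0]
width: 0.453
gripper_force: 6.0
```

```bash
python3 -c "
from h import *
goto(); q=W2P(arm.observe()['position']); d=q-[85,0]; print(q,np.hypot(*d),np.degrees(np.arctan2(-d[1],-d[0])))"
```

```text
clk 15.03 pos [ 0.5722 -0.0241  0.0679] yaw_y -9.45 zax [-0. -0. -1.] j [ 0.19  0.56 -0.34  1.85  0.26  0.78 -0.45] F [ 0.8  1.1 -2. ] w 0.453 gf 6.0
[ 62.38626927 -81.77058955] 84.83990884431911 74.54116870562441
```

>>> {"name": "play_rows", "arguments": {"increments": "0 -0.7 0 4.7 -1; 0 -0.7 0 4.8 -1; 0.1 -0.7 0 4.7 -1; 0 -0.7 0 4.8 -1; 0 -0.7 0 4.7 -1"}}

```text
clock: 15.45
position: [0.5408, -0.0121, 0.0679]
ee_rot: [2.761, 1.499, 0.001]
force: [1.8, 1.7, -0.6]
width: 0.455
gripper_force: 6.0
```

>>> {"name": "play_rows", "arguments": {"increments": "0 -0.7 0 4.7 -1; 0.1 -0.7 0 4.8 -1; 0 -0.7 0 4.7 -1; 0 -0.7 0 4.8 -1; 0.1 -0.7 0 4.7 -1"}}

```text
clock: 15.87
position: [0.5159, 0.0123, 0.0678]
ee_rot: [3.01, 0.9, -0.001]
force: [-1.8, -1.9, 3.7]
width: 0.451
gripper_force: 6.0
```

```bash
python3 -c "
from h import *
goto(); q=W2P(arm.observe()['position']); d=q-[85,0]; print(q,np.hypot(*d),np.degrees(np.arctan2(-d[1],-d[0])))
p=vision.get_image('top'); w=cloud(p); k=(w[...,2]>.06)&(w[...,2]<.095)&(w[...,0]>.48)&(w[...,0]<.62)&(abs(w[...,1]-.05)<.12)
save(p,'top6.png',(160,240,350,450),6)
"
```

```text
clk 15.87 pos [0.5159 0.0123 0.0678] yaw_y -56.7 zax [-0.    -0.001 -1.   ] j [-0.03  0.46 -0.14  2.    0.1   0.68 -1.21] F [-1.8 -1.9  3.7] w 0.451 gf 6.0
[  9.47202537 -40.62971706] 85.76274750913977 28.277702075378407
```

View pics/top6.png

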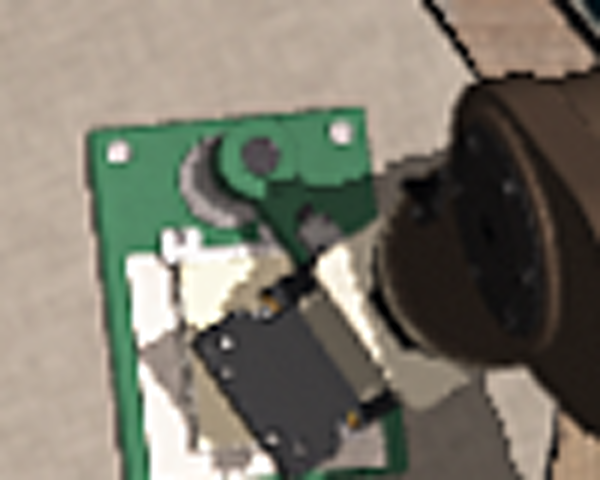

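The arm is following (bar runs from the column at (260,155) under the gripper at (300,390)). About 28° remain.

>>> {"name": "play_rows", "arguments": {"increments": "0 -0.7 0 4.7 -1; 0 -0.7 0 4.8 -1; 0 -0.7 0 4.7 -1; 0 -0.7 0 4.8 -1; 0 -0.5 0 3.5 -1"}}

```text
clock: 16.33
position: [0.5032, 0.0428, 0.0678]
ee_rot: [3.127, 0.298, 0.001]
force: [1.4, -0.4, -0.3]
width: 0.458
gripper_force: 6.0
```

>>> {"name": "play_rows", "arguments": {"increments": "0 -0.3 0 2 -1; 0 -0.2 0 1.5 -1; 0 0 0 0 -1"}}

```text
clock: 16.58
position: [0.5023, 0.0479, 0.0678]
ee_rot: [-3.135, -0.207, -0.001]
force: [1.2, 1.2, -0.2]
width: 0.453
gripper_force: 6.0
```

```bash
python3 -c "
from h import *
goto(); q=W2P(arm.observe()['position']); d=q-[85,0]; print(q,np.hypot(*d),np.degrees(np.arctan2(-d[1],-d[0])))"
```

```text
clk 16.58 pos [0.5023 0.0479 0.0678] yaw_y -82.43 zax [ 0.  0. -1.] j [-0.19  0.44 -0.02  2.04  0.01  0.66 -1.65] F [ 1.2  1.2 -0.2] w 0.453 gf 6.0
[-1.0479376 -4.0228988] 86.1419252166669 2.6767336364828513
```

Push gently on to the stop, watching the force.

>>> {"name": "play_rows", "arguments": {"increments": "0 -0.3 0 2 -1; 0 0 0 0.5 -1; 0 0 0 0 -1"}}

```text
clock: 16.83
position: [0.5017, 0.0507, 0.0678]
ee_rot: [-3.138, -0.138, -0.001]
force: [-0.1, 2.6, 0.4]
width: 0.457
gripper_force: 6.0
```

>>> {"name": "play_rows", "arguments": {"increments": "0 -0.2 0 0 -1; 0 0 0 0 -1"}}

```text
clock: 17.0
position: [0.5015, 0.0517, 0.0678]
ee_rot: [3.138, 0.134, 0.001]
force: [1.7, -0.3, 0.1]
width: 0.454
gripper_force: 6.0
```

>>> {"name": "play_rows", "arguments": {"increments": "0 -0.2 0 0 -1; 0 0 0 0 -1"}}

```text
clock: 17.17
position: [0.501, 0.053, 0.0677]
ee_rot: [3.138, 0.132, -0.0]
force: [0.6, -5.1, 1.8]
width: 0.454
gripper_force: 6.0
```

```bash
python3 -c "
from h import *
goto(); q=W2P(arm.observe()['position']); d=q-[85,0]; print(q,np.hypot(*d),np.degrees(np.arctan2(-d[1],-d[0])))"
```

```text
clk 17.17 pos [0.501  0.053  0.0677] yaw_y -85.17 zax [-0.    -0.001 -1.   ] j [-0.21  0.44 -0.01  2.04  0.01  0.66 -1.7 ] F [ 0.6 -5.1  1.8] w 0.454 gf 6.0
[-1.88334692  1.21402147] 86.89182827402891 -0.8005421318120332
```

>>> {"name": "play_rows", "arguments": {"increments": "0 0 0 0 0; 0 0 0 0 0.6; 0 0 0 0 0.6; 0 0 0 0 0.6; 0 0 0 0 0.6"}}

```text
clock: 17.58
position: [0.5009, 0.0544, 0.0677]
ee_rot: [-3.139, -0.133, 0.0]
force: [0.3, 0.0, 0.7]
width: 0.742
gripper_force: 0.0
```

>>> {"name": "play_rows", "arguments": {"increments": "0 0 -2 0 0.6; 0 0 -3 0 0.6; 0 0 -3.5 0 0.6; 0 0 -3.5 0 0.6; 0 0 -3 0 0.6"}}

```text
clock: 18.0
position: [0.501, 0.0543, 0.22]
ee_rot: [-3.139, -0.133, -0.001]
force: [0.7, 0.4, -0.3]
width: 0.799
gripper_force: 0.0
```

>>> {"name": "play_rows", "arguments": {"increments": "-2 0 0 0 0.6; -2 0 0 0 0.6; -2 0 0 0 0.6; 0 0 0 0 0.6; 0 0 0 0 0.6"}}

```text
clock: 18.42
position: [0.4407, 0.0491, 0.218]
ee_rot: [-3.139, -0.133, -0.001]
force: [0.9, -0.5, 0.3]
width: 0.798
gripper_force: 0.0
```

```bash
python3 - <<'E'
from h import *
p=vision.get_image("wrist"); save(p,"wrist7.png"); w=cloud(p); goto()
n=(abs(w[...,0]-.503)<.05)&(abs(w[...,1]-.052)<.05)
k=n&(w[...,2]>.113)&(w[...,2]<.13); print("bar",k.sum(),rect(w,k),w[k].mean(0))
k=n&(w[...,2]>.092)&(w[...,2]<.104); print("disc",k.sum(),rect(w,k))
a=(w[...,2]>.076)&(w[...,2]<.09)&(abs(w[...,1]-.055)<.04)&(w[...,0]>.515)&(w[...,0]<.565); q=w[a]; print("bar arm",np.polyfit(q[:,0],q[:,1],1),q.mean(0))
s=(abs(w[...,0]-.59)<.06)&(abs(w[...,1]-.057)<.05)&(w[...,2]>.085)&(w[...,2]<.096)&(w[...,0]>.56); print("sleeve",rect(w,s),s.sum())
for d in cut_out("slip_block",p)[:1]:
    m=d["mask"]&(w[...,2]>.034)&(w[...,2]<.046); print("slip",m.sum(),rect(w,m))
E
```

```text
clk 18.47 pos [0.4416 0.0492 0.218 ] yaw_y -85.14 zax [ 0.001  0.    -1.   ] j [-0.22  0.15 -0.01  2.    0.    0.99 -1.72] F [ 0.8 -0.2  1.4] w 0.801 gf 0.0
bar 1070 ((502.1833801269531, 51.47774887084961), (50.384185791015625, 20.80718231201172), 50.09611511230469) [0.50267022 0.05201938 0.12214154]
disc 1064 ((518.1708374023438, 54.15690994262695), (70.32797241210938, 37.591373443603516), 9.206016540527344)
bar arm [ 0.15033004 -0.02697145] [0.544186   0.05483605 0.08414566]
sleeve ((582.8975219726562, 59.096656799316406), (36.6391487121582, 45.194339752197266), 89.97714233398438) 1572
slip 2412 ((502.3221435546875, 51.26630401611328), (91.29389190673828, 65.90837860107422), 4.721408843994141)
```

View pics/wrist7.png

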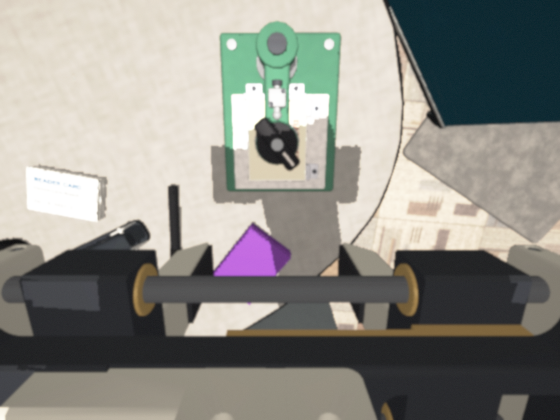

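Arm is at its stop over the block; bar runs (262,122)–(292,165), i.e. ~40° in world. I rotate the wrist the long way to have joint-7 room for the clockwise turn.

>>> {"name": "play_rows", "arguments": {"increments": "0 0 0 -7 0.2; 0 0 0 -7 0.2; 0 0 0 -7 0.2; 0 0 0 -7 0.2; 0 0 0 -7 0.2"}}

```text
clock: 18.93
position: [0.4422, 0.0492, 0.2175]
ee_rot: [-2.95, -1.079, -0.0]
force: [-0.4, -0.2, -0.1]
width: 0.601
gripper_force: 0.0
```

>>> {"name": "play_rows", "arguments": {"increments": "0 0 0 -7 0.2; 0 0 0 -7 0.2; 0 0 0 -7 0.2; 0 0 0 -7 0.2; 0 0 0 -7 0.2"}}

```text
clock: 19.35
position: [0.4422, 0.0492, 0.2175]
ee_rot: [-2.489, -1.916, -0.0]
force: [0.8, 0.3, -0.2]
width: 0.601
gripper_force: 0.0
```

>>> {"name": "play_rows", "arguments": {"increments": "0 0 0 -7 0.2; 0 0 0 -7 0.2; 0 0 0 -7 0.2; 0 0 0 -7 0.2; 0 0 0 -7 0.2"}}

```text
clock: 19.77
position: [0.4422, 0.0492, 0.2175]
ee_rot: [-1.798, -2.576, -0.0]
force: [-0.5, 0.4, -0.9]
width: 0.603
gripper_force: 0.0
```

>>> {"name": "play_rows", "arguments": {"increments": "0 0 0 -7 0.2; 0 0 0 -7 0.2; 0 0 0 -7 0.2; 0 0 0 -7 0.2; 0 0 0 -7 0.2"}}

```text
clock: 20.18
position: [0.4422, 0.0492, 0.2175]
ee_rot: [-0.94, -2.997, -0.001]
force: [0.2, -0.9, -0.1]
width: 0.598
gripper_force: 0.0
```

>>> {"name": "play_rows", "arguments": {"increments": "0 0 0 -7 0.2; 0 0 0 -7 0.2; 0 0 0 -7 0.2; 0 0 0 -7 0.2; 0 0 0 -7 0.2"}}

```text
clock: 20.6
position: [0.4421, 0.0492, 0.2175]
ee_rot: [0.005, -3.141, -0.001]
force: [-0.0, 0.3, -0.2]
width: 0.597
gripper_force: 0.0
```

>>> {"name": "play_rows", "arguments": {"increments": "0 0 0 -7 0.2; 0 0 0 -7 0.2; 0 0 0 -7 0.2; 0 0 0 -7 0.2; 0 0 0 -7 0.2"}}

```text
clock: 21.02
position: [0.4422, 0.0493, 0.2175]
ee_rot: [-0.949, 2.995, 0.001]
force: [-0.6, -0.2, 0.3]
width: 0.599
gripper_force: 0.0
```

>>> {"name": "play_rows", "arguments": {"increments": "0 0 0 0 0.2; 0 0 0 0 0.2"}}

```text
clock: 21.18
position: [0.4419, 0.0491, 0.2175]
ee_rot: [0.934, -2.999, -0.001]
force: [-0.6, 0.2, -0.4]
width: 0.602
gripper_force: 0.0
```

```bash
python3 - <<'E'
from h import *
goto((.5024,.0517,.14),np.radians(130))
p=vision.get_image("top"); w=cloud(p)
n=(abs(w[...,0]-.503)<.045)&(abs(w[...,1]-.052)<.045)&(w[...,2]>.105)&(w[...,2]<.135)
q=w[n]; print(n.sum(),q.mean(0) if n.any() else 0)
if n.sum()>20:
    e,v=np.linalg.eigh(np.cov(q[:,:2].T)); print(np.degrees(np.arctan2(v[1,1],v[0,1])),np.sqrt(e),rect(w,n))
plan((.5024,.0517,.14),130,6)
E
```

```text
clk 21.18 pos [0.4419 0.0491 0.2175] yaw_y 124.6 zax [-0.     0.001 -1.   ] j [ 0.16  0.19 -0.45  1.97  0.1   1.    1.84] F [-0.6  0.2 -0.4] w 0.602 gf 0.0
shift cm [-5.13 -3.23  7.75]
turn deg (+cw) -5.4 or 174.6
132 [0.503036   0.05726046 0.12039048]
-135.65795901815375 [0.0050931  0.01369242] ((503.73590087890625, 56.185455322265625), (48.90391159057617, 21.47392463684082), 32.84711456298828)
-0.86 -0.54 1.29 -0.9 G; -0.85 -0.55 1.29 -0.9 G; -0.84 -0.57 1.29 -0.9 G; -0.83 -0.58 1.29 -0.9 G; -0.82 -0.59 1.29 -0.9 G
-0.81 -0.6 1.29 -0.9 G
```

>>> {"name": "play_rows", "arguments": {"increments": "-0.9 -0.5 1.3 -1 0.2; -0.8 -0.6 1.3 -1 0.2; -0.8 -0.6 1.3 -1 0.2; -0.8 -0.6 1.3 -1 0.2; -0.8 -0.6 1.3 -1 0.2"}}

```text
clock: 21.65
position: [0.4922, 0.0505, 0.152]
ee_rot: [-1.066, 2.955, -0.0]
force: [-0.2, -0.5, -0.3]
width: 0.597
gripper_force: 0.0
```

>>> {"name": "play_rows", "arguments": {"increments": "-0.9 -0.4 1.3 -1 0.2; 0 0 0 0 0.2; 0 0 0 0 0.2"}}

```text
clock: 21.9
position: [0.5007, 0.0533, 0.1391]
ee_rot: [1.092, -2.944, -0.001]
force: [0.1, -0.5, 0.2]
width: 0.602
gripper_force: 0.0
```

```bash
python3 -c "
from h import *
goto((.5024,.0517,.103),np.radians(131))"
```

```text
clk 21.9 pos [0.5007 0.0533 0.1391] yaw_y 130.69 zax [-0.002  0.    -1.   ] j [ 0.13  0.38 -0.43  1.94  0.2   0.86  1.87] F [ 0.1 -0.5  0.2] w 0.602 gf 0.0
shift cm [-0.03 -0.24  3.61]
turn deg (+cw) -0.31 or 179.7
```

>>> {"name": "play_rows", "arguments": {"increments": "0 -0.2 1 0 0.2; 0 0 1 0 0.2; 0 0 1 0 0.2; 0 0 0.5 0 0.2; 0 0 0 0 0.2"}}

```text
clock: 22.32
position: [0.5011, 0.0514, 0.1034]
ee_rot: [1.095, -2.942, -0.001]
force: [1.0, 0.5, -0.2]
width: 0.602
gripper_force: 0.0
```

```bash
python3 -c "
from h import *
goto((.5024,.0517,.103),np.radians(131))"
```

```text
clk 22.32 pos [0.5011 0.0514 0.1034] yaw_y 130.83 zax [-0.002 -0.    -1.   ] j [ 0.11  0.43 -0.42  1.98  0.24  0.78  1.84] F [ 1.   0.5 -0.2] w 0.602 gf 0.0
shift cm [-0.12 -0.06  0.03]
turn deg (+cw) -0.17 or 179.8
```

Pinch the bar with a soft start, then firm.

>>> {"name": "play_rows", "arguments": {"increments": "-0.1 0 0 0 -1; 0 0 0 0 -1; 0 0 0 0 -1; 0 0 0 0 -1; 0 0 0 0 -1", "grip_force": 10}}

```text
clock: 22.73
position: [0.5032, 0.0523, 0.105]
ee_rot: [-1.096, 2.944, -0.0]
force: [-0.3, 0.1, -0.0]
width: 0.284
gripper_force: 0.0
```

>>> {"name": "play_rows", "arguments": {"increments": "0 0 0 0 -1; 0 0 0 0 -1; 0 0 0 0 -1; 0 0 0 0 -1", "grip_force": 35}}

```text
clock: 23.07
position: [0.5028, 0.0524, 0.1048]
ee_rot: [1.096, -2.944, -0.0]
force: [-1.4, 0.1, 2.5]
width: 0.146
gripper_force: 35.0
```

```bash
python3 -c "
from h import *
goto((.5024,.0517,.103),np.radians(131)); print(arm.observe()['ft_torque'])"
```

```text
clk 23.07 pos [0.5028 0.0524 0.1048] yaw_y 130.85 zax [-0. -0. -1.] j [ 0.11  0.43 -0.42  1.98  0.24  0.79  1.84] F [-1.4  0.1  2.5] w 0.146 gf 35.0
shift cm [ 0.08 -0.03  0.18]
turn deg (+cw) -0.15 or 179.9
[ 0.24822058  0.2959772  -0.03307567]
```

>>> {"name": "play_rows", "arguments": {"increments": "0 0 0 6 -1; 0 0 0 6 -1; 0 0 0 6 -1; 0 0 0 6 -1; 0 0 0 6 -1"}}

```text
clock: 23.48
position: [0.5029, 0.0523, 0.1048]
ee_rot: [0.289, -3.128, 0.0]
force: [-2.2, 0.4, 3.2]
width: 0.149
gripper_force: 35.0
```

>>> {"name": "play_rows", "arguments": {"increments": "0 0 0 6 -1; 0 0 0 6 -1; 0 0 0 6 -1; 0 0 0 6 -1; 0 0 0 6 -1"}}

```text
clock: 23.9
position: [0.5028, 0.0523, 0.1048]
ee_rot: [-0.53, -3.096, 0.0]
force: [-0.6, 0.6, 3.1]
width: 0.147
gripper_force: 35.0
```

>>> {"name": "play_rows", "arguments": {"increments": "0 0 0 6 -1; 0 0 0 6 -1; 0 0 0 4 -1; 0 0 0 0 -1"}}

```text
clock: 24.23
position: [0.5029, 0.0523, 0.1048]
ee_rot: [-0.953, -2.993, 0.0]
force: [-1.6, -0.6, 4.1]
width: 0.15
gripper_force: 35.0
```

```bash
python3 -c "
from h import *
goto((.5024,.0517,.103),np.radians(51)); print(arm.observe()['ft_torque'])"
```

```text
clk 24.23 pos [0.5029 0.0523 0.1048] yaw_y 54.67 zax [-0. -0. -1.] j [-0.14  0.39 -0.09  2.    0.05  0.75  0.7 ] F [-1.6 -0.6  4.1] w 0.15 gf 35.0
shift cm [ 0.   -0.08  0.18]
turn deg (+cw) 3.67 or -176.3
[0.01101371 0.32248363 0.01875102]
```

>>> {"name": "play_rows", "arguments": {"increments": "0 0 0 1 -1; 0 0 0 0 -1; 0 0 0 0 -0.4; 0 0 0 0 0; 0 0 0 0 0.2"}}

```text
clock: 24.65
position: [0.5032, 0.0522, 0.1046]
ee_rot: [0.974, 2.987, 0.0]
force: [0.2, -1.0, -0.2]
width: 0.315
gripper_force: 0.0
```

>>> {"name": "play_rows", "arguments": {"increments": "0 0 0 0 0.2; 0 0 0 0 0.2; 0 0 -2 0 0.2; 0 0 -3 0 0.2; 0 0 -3 0 0.2"}}

```text
clock: 25.07
position: [0.5022, 0.0521, 0.185]
ee_rot: [-0.974, -2.985, 0.002]
force: [0.7, -0.2, -0.6]
width: 0.591
gripper_force: 0.0
```

>>> {"name": "play_rows", "arguments": {"increments": "0 0 -2 0 0.2; 0 0 -2 0 0.2; -2.5 -1.5 0 0 0.2; -2.5 -1.5 0 0 0.2; -2.5 -1.5 0 0 0.2"}}

```text
clock: 25.48
position: [0.5376, -0.0289, 0.2254]
ee_rot: [0.972, 2.986, 0.001]
force: [0.6, 0.5, -0.1]
width: 0.598
gripper_force: 0.0
```

>>> {"name": "play_rows", "arguments": {"increments": "0 0 0 0 0.2; 0 0 0 0 0.2"}}

```text
clock: 25.65
position: [0.5372, -0.0302, 0.2245]
ee_rot: [-0.98, -2.985, 0.001]
force: [-0.1, 1.9, -0.5]
width: 0.6
gripper_force: 0.0
```

```bash
python3 - <<'E'
from h import *
goto()
for nm in ["top","wrist"]:
    p=vision.get_image(nm); w=cloud(p)
    n=(abs(w[...,0]-.503)<.045)&(abs(w[...,1]-.052)<.045)&(w[...,2]>.112)&(w[...,2]<.135)
    q=w[n]; print(nm,n.sum())
    if n.sum()>20:
        e,v=np.linalg.eigh(np.cov(q[:,:2].T)); print("bar",q.mean(0),np.degrees(np.arctan(v[1,1]/v[0,1])),rect(w,n))
    for d in cut_out("slip_block",p)[:2]:
        m=d["mask"]&(w[...,2]>.034)&(w[...,2]<.046)
        if m.sum()>50: print("slip",m.sum(),rect(w,m))
    if nm=="top": save(p,"top8.png",(150,245,330,460),6)
E
```

```text
clk 25.65 pos [ 0.5372 -0.0302  0.2245] yaw_y 53.65 zax [-0.    -0.001 -1.   ] j [-0.02  0.3  -0.03  1.79  0.01  1.06  0.88] F [-0.1  1.9 -0.5] w 0.6 gf 0.0
top 119
bar [0.50331128 0.05634788 0.12189989] -32.57380669867172 ((503.1166687011719, 55.775840759277344), (20.093578338623047, 48.26268005371094), 67.21221923828125)
wrist 1112
bar [0.50196686 0.05050928 0.12183494] -32.1393791568405 ((502.4573974609375, 50.81960678100586), (21.184904098510742, 48.9398193359375), 53.0937614440918)
slip 2425 ((503.45654296875, 51.29570770263672), (91.27351379394531, 66.61388397216797), 4.969653129577637)
```

View pics/top8.png

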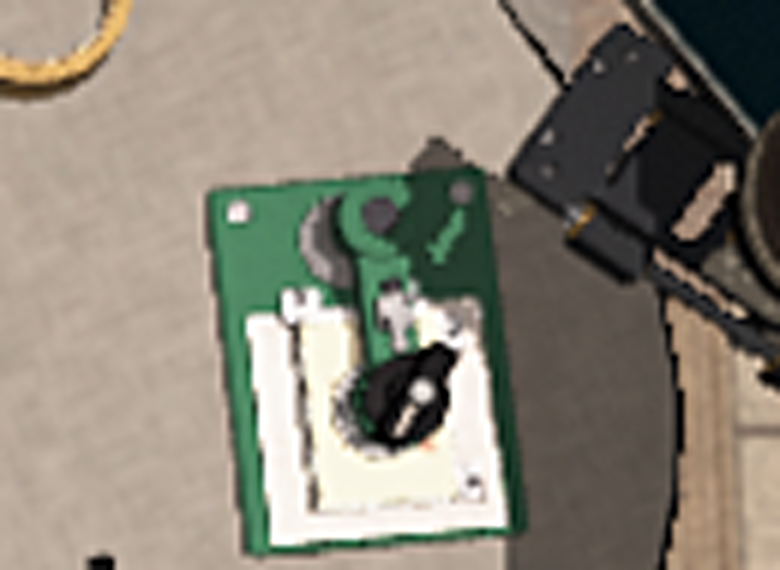

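The bar now points right of the arm, from (390,430) to (450,350). It has turned about 77° to ~1.35 rad and stayed there with the gripper clear; the block is square and home. Handing in.

```bash
python3 -c "
from cell import job
print(job.sign_off())"
```

```text
the job is handed in; nothing more can be done
None
```

I handed the job in at about 26 s of the 72 s: the slip block is home against both fences, the press arm is at its stop, and the knob held at about 1.35 rad after I let go. The sign-off returned no verdict, I did not measure the pad force on the block, and I did not re-measure the cards, glue stick or tape (no move came near them).

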